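Open the vented push-to-open cabinet

ROBOT

A 6-joint arm with a two-finger parallel gripper is mounted at the origin on a cart in front of the work surface, level with it; the furniture and walls round the work are solid. World frame = base frame: x ahead of the robot, y to its left, z up, the work surface at z = 0. Lengths are in mm, angles in degrees, forces in N, time in s.
With the tool pointing down it reaches from about 350 to 850 mm from the base axis. Payload 8.1 kg.
Tool frame: the origin (TCP) lies at the very end of the fingers, on their centre line; the grasp point (between the pads) lies 19 mm behind it; x points along the fingers, y is the direction in which the jaws open and shut, and the axes are right-handed (so a half turn about x gives the same grasp; the last joint's range is limited). The gripper opens to 85 mm and grips with 20 to 120 N. Pads are 22 mm wide; open, the fingers measure 114 mm over their backs; the gripper's body (76 mm by 85 mm) begins 54 mm behind the grasp point. The pads swing forward as they close: fully open they stand 13 mm farther back than shut.
Start: joints at [-68.606, 7.471, 85.268, -0, 87.261, -4.893], TCP at [265.743, -537.946, 231.292] pointing down, gripper open.
Joint ranges: [-169.43, 169.43], [-51.17, 129.36], [1.28, 143.12], [-76.62, 256.62], [0, 156.53], [-152.29, 152.29]. Speed limits (degrees/s): [136.94, 136.94, 159.86, 180, 180, 180].

INTERFACE

Orientations are given as [roll, pitch, yaw] about the fixed x, y, z axes, in that order (R = Rz(yaw) Ry(pitch) Rx(roll)).
In Python, from bench import sensors, snapshot, r gives the robot as it stands. The module is installed in compiled form; this text tells all that it offers.
- The arm moves only by the tool drive_tool, never from a script. Its argument "moves" is one flat list of numbers, 6 for each row, row after row: the shift along the tool's x, y, z in cm, then the turn, a rotation vector about the tool's x, y, z in degrees. In form: [tx, ty, tz, wx, wy, wz, tx, ty, tz, wx, wy, wz, ...]. A call has 1 to 20 rows; each row shifts and turns the commanded pose from where the row before left it, along the tool's axes as they then stand; what a row does not reach is not made up. A row lasts 1/12 s, in which the tool goes at most 41.7 mm and 7.16 degrees, less where a joint would pass 70% of its speed; a pose out of reach is approached as far as the arm can. A call with a gripper value outside its range is refused whole. "hand" is the finger opening in cm, from 0 to 8.54, set as the call begins (left out, the last holds). The fingers move at their own pace and stop on an object; "grip_force" is the grip in N (left out, the last holds). Time passes only in rows, so rows that do not move let the fingers close. It gives the time, the measured TCP pose, the force and the opening at its end, in the units of the state.
- sensors.sense(): the state, without advancing time (a new reading comes with each control period).
- snapshot(name): name is "scene" or "top" or "wrist"; returns a dict with "image" (400x640x3 uint8, red, green, blue), "z_map" (400x640 float32, mm along the optical axis (not along the pixel's ray), 0 where there is no reading), "camera_matrix" (3x3 intrinsics, pixels), "eye" and "orientation" of the camera in the world; the wrist camera has in their place "mount" (4x4, takes a point from camera to tool coordinates, whose origin is the TCP and whose axes are the tool frame's). Camera axes: x right, y down, z forward; pixel columns grow to the right and rows downward; lengths in mm; the calibration is good to about 2 mm. The wrist camera is an equidistant fisheye: a pixel r from the principal point sees the ray r / f radians off the axis. A picture is of the moment at which its call begins: read the wrist's pose just before it.
- r.hand_in(): hands the job in, once; it reports no verdict.
The state is a dict: "time": time; "joint_pos": joint angles; "qd": joint speeds; "joint_efforts": joint torques, N m; "tool_pos": TCP position; "tcp_rot": TCP orientation; "ft_force": force on the tool from outside, world axes, zero at the start; "wrist_torque": the same for the moment, N m; "finger_gap": finger opening in mm.
Only numpy, scipy, OpenCV 4.12 (cv2) and the standard library are available. Lean on these libraries where they do the work, as an engineer would, in place of code of your own. Each camera call takes 0.05 s, during which the arm holds its last target.

TASK

I need the spares out of the small bench cabinet with the vent slots in its door. The door has no handle: press it in gently near its free edge until the spring catch lets go and it pops ajar, then swing it wide open, roughly square to the cabinet, and let go. Leave the lower, plain cabinet's door shut.

Things in the scene. Friction and masses are not known exactly. Their poses are not given: they have to be found in the camera images.
- vent_cabinet: Grey steel cabinet fixed to the bench, 150 deep x 190 wide x 165 mm high, the taller of two, four vent slots across the lower half of its door. Origin: centre of its underside; x into it, y left, z up. Upright door 186 wide, from 11 to 162 mm over the bench; its front face stands 20 mm before the cabinet's front edges, so fingers pointing down clear the cabinet as they push.
- vent_push (a point): Centre of the round steel push mark (26 mm across, flush) on the vented door's front face; moves with the door. 146 mm from the hinge axis, 40 mm from the free (right) edge, 28 mm below the door's top edge, 134 mm over the bench. Axes as the cabinet's while shut, turning with the door. The door's inner face lies 22 mm behind its front face.
- vent_hinge (a point): Top end of the vented door's upright hinge axis: on the left (+y) edge of the door as the robot sees it, in the plane of the front face, 162 mm over the bench. The level line from here towards the push mark runs along the front face.
- vent_door (a joint): Angle, rad: 0 shut, negative pressed in (stop -0.042), growing as the free edge swings to the robot, clockwise from above (stop 1.8). About 6 N presses it in (over 45 N harms it): the catch lets go near -0.03 (4 to 5 mm at the mark). As the finger backs off, a spring swings it to 0.4 to 0.5 (free edge about 80 mm out). Then light friction (under 1 N at the edge) holds it where left.
- plain_door (a joint): Door angle, rad, of the other cabinet: same make, width and catch, but 122 mm high, with a plain door without slots; it stands on either side of the vented one. 0 shut; it must stay shut.

How it is judged:
By the outcome, as a careful person would: the job done as asked, in the order asked, and still so for the second after the job is handed in, with the robot touching nothing.
It also fails if it takes over 48 s, if anything falls off the work surface, if the arm or the gripper's body presses on something with over 40 N, if the wrist force passes 120 N, or if a joint passes its speed limit or range.

## Working session

There is one attempt and no reset: what is moved stays moved. The work goes in short steps, Python scripts to look and compute and a tool call to move; the robot and the scene stay as the last step left them, time stands still between calls to the robot, and variables do not carry over. Pictures are saved under pics/ and viewed, and the job is handed in when it is done.

Besides the shell and the picture viewer there is one more tool, called as name(argument=value, ...), one argument or row to a line, values as JSON. drive_tool: Moves the arm, as the interface text tells. Its arguments: {"type":"object","properties":{"moves":{"type":"array","items":{"type":"number"}},"hand":{"type":"number"},"grip_force":{"type":"number"}},"required":["moves"]}

```bash
mkdir -p pics; python3 - <<'E'
from bench import sensors, snapshot, r
import cv2
s=sensors.sense(); print(s)
for n in("scene","top"):
    d=snapshot(n); cv2.imwrite(f"pics/{n}1.png",d["image"][:,:,::-1]); print(n,d["camera_matrix"],d["eye"],d["orientation"])
E
```

```text
{'time': 0.0, 'joint_pos': array([-6.86070759e+01,  7.51663437e+00,  8.53288861e+01, -5.03070491e-04,
        8.72613532e+01, -4.89503071e+00]), 'qd': array([ 0.0315039 , -0.07327074,  0.03785175,  0.08340666,  0.09750094,
        0.01171215]), 'joint_efforts': array([-2.36308770e-04, -5.69393599e+01, -5.00557995e+01, -2.39529118e-04,
        1.44996378e-02,  6.17569782e-06]), 'tool_pos': array([ 265.52797863, -537.43712243,  230.23228745]), 'tcp_rot': array([-94.62566517,  89.89312516, 111.66231416]), 'ft_force': array([ 0.88444259, -0.29833913, -0.50809479]), 'wrist_torque': array([-0.02386625, -0.01468598, -0.02715286]), 'finger_gap': 85.23037637515361}
scene [[440.16175447   0.         318.23392512]
 [  0.         440.16175447 198.876283  ]
 [  0.           0.           1.        ]] [185.99029374 596.54998583 925.94585502] [-136.1552625     1.17603846 -142.67538453]
top [[506.80863603   0.         324.51766326]
 [  0.         506.80863603 198.21910107]
 [  0.           0.           1.        ]] [ 578.0213432    11.44210194 1237.08682716] [-1.77014271e+02 -6.68807842e-02 -8.94214881e+01]
```

View pics/scene1.png

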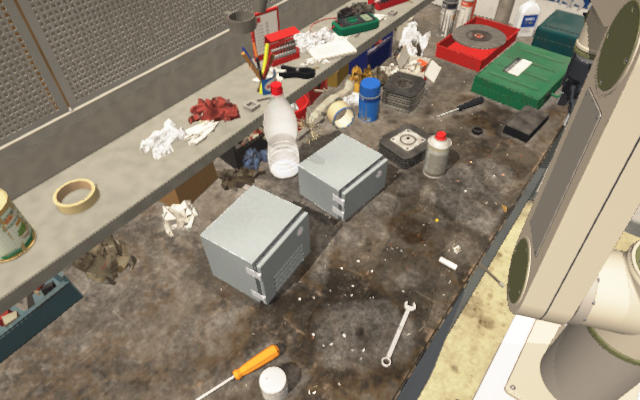

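View pics/top1.png

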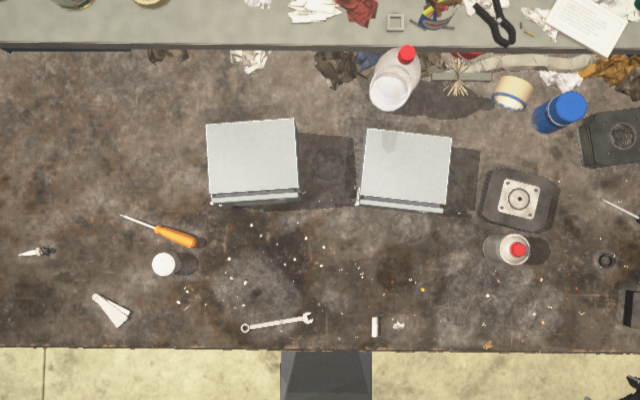

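The scene view shows the taller, slotted cabinet at left (about px 255,245). In the top view it is also the left one, its top spanning about (205–300, 118–205), with the door strip along the bottom at rows 190–205. Next I'll measure it.

```bash
cat > h.py <<'E'
import numpy as np
from scipy.spatial.transform import Rotation as R
def cloud(d):
    K=d["camera_matrix"];z=d["z_map"];v,u=np.mgrid[:400,:640]
    P=np.stack([(u-K[0,2])/K[0,0]*z,(v-K[1,2])/K[1,1]*z,z],-1)
    W=P@R.from_euler('xyz',d["orientation"],degrees=True).as_matrix().T+d["eye"]
    W[z<=0]=np.nan; return W
E
python3 - <<'E'
from bench import sensors, snapshot, r
import cv2,numpy as np
from h import *
d=snapshot("top");W=cloud(d)
print("bench z",np.nanmedian(W[230:300,200:350,2]))
for c0,c1 in((190,320),(340,470)):
    S=W[100:225,c0:c1]; z=S[...,2]
    print("top z",np.nanmedian(z[30:60,30:60]))
    m=(z>np.nanmedian(z[30:60,40:80])-12)
    m=cv2.morphologyEx(m.astype(np.uint8),cv2.MORPH_OPEN,np.ones((3,3)))>0
    p=S[m]; rect=cv2.minAreaRect(p[:,:2].astype(np.float32)); print(rect); print(cv2.boxPoints(rect)); print(np.percentile(p[:,2],[2,50,98]))
col=W[185:212,250];print(np.round(col,0))
i=d["image"][100:225,190:320,::-1]
cv2.imwrite("pics/topcrop.png",cv2.resize(i,None,fx=4.5,fy=4.5,interpolation=cv2.INTER_CUBIC))
d=snapshot("scene")
i=d["image"][180:310,190:320,::-1]
cv2.imwrite("pics/scenecrop.png",cv2.resize(i,None,fx=4.5,fy=4.5,interpolation=cv2.INTER_CUBIC))
np.save("sc.npy",cloud(d))
E
```

```text
bench z -0.18074605265678656
top z 164.24459955002453
((713.23779296875, 166.29458618164062), (170.7483673095703, 190.65626525878906), 4.672130107879639)
[[620.38245 254.35193]
 [635.9121   64.32918]
 [806.09314  78.23724]
 [790.5635  268.26   ]]
[155.35237556 164.17202395 168.40906074]
top z 121.54896423721254
((699.8656616210938, -167.3028106689453), (190.607666015625, 170.75466918945312), 84.16832733154297)
[[ 605.2467   -253.43855 ]
 [ 775.1177   -270.78827 ]
 [ 794.4846    -81.16707 ]
 [ 624.61365   -63.817352]]
[112.6974218  121.37385147 125.7325081 ]
[[660. 169. 168.]
 [658. 169. 166.]
 [656. 170. 161.]
 [654. 169. 164.]
 [652. 169. 164.]
 [650. 169. 164.]
 [648. 169. 161.]
 [646. 171. 153.]
 [644. 171. 153.]
 [642. 171. 150.]
 [640. 170. 159.]
 [637. 169. 161.]
 [635. 169. 163.]
 [633. 169. 161.]
 [631. 169. 165.]
 [629. 170. 156.]
 [627. 171. 145.]
 [627. 177. 103.]
 [626. 180.  83.]
 [623. 181.  80.]
 [623. 189.  26.]
 [622. 192.   5.]
 [619. 192.  -1.]
 [617. 192.   1.]
 [614. 192.  -0.]
 [612. 192.  -0.]
 [609. 192.   0.]]
```

View pics/topcrop.png

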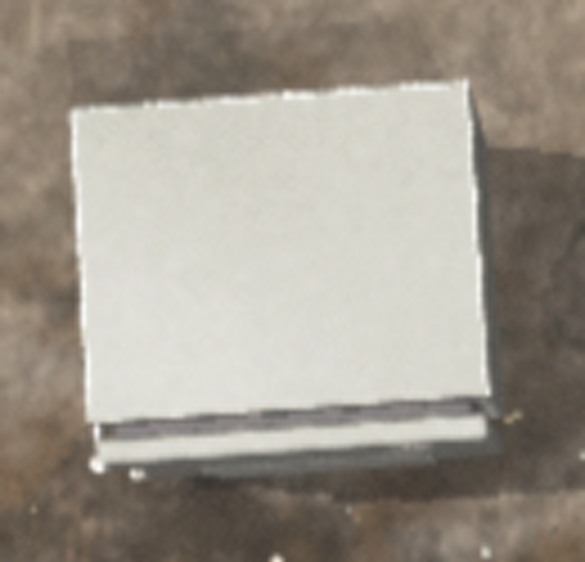

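View pics/scenecrop.png

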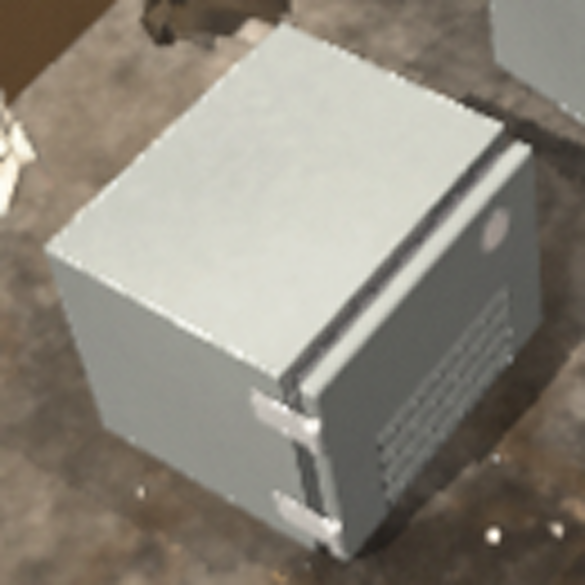

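```bash
python3 - <<'E'
from bench import sensors, snapshot, r
import numpy as np
from h import *
s=sensors.sense();T=R.from_euler('xyz',s["tcp_rot"],degrees=True).as_matrix();print(np.round(T,3))
d=snapshot("scene");K=d["camera_matrix"]
Rc=R.from_euler('xyz',d["orientation"],degrees=True).as_matrix()
ray=Rc@np.array([(300-K[0,2])/K[0,0],(231-K[1,2])/K[1,1],1]); e=d["eye"]
print("mark",e+ray*(134-e[2])/ray[2], cloud(d)[231,300])
# door front plane fit from scene cloud
a=np.deg2rad(4.67);n=np.array([np.cos(a),np.sin(a)]);t=np.array([n[1],-n[0]])
h=np.array([620.4,254.35])+2*t;print("hinge",h,"mark",h+146*t)
W=cloud(d)[180:310,190:320].reshape(-1,3);q=W[:,:2]-h
m=(W[:,2]>30)&(W[:,2]<140)&(np.abs(q@n)<8)&(q@t>15)&(q@t<180)
print(m.sum(),np.polyfit(q[m]@t,q[m]@n,1),np.median(q[m]@n))
# needed shift in tool frame to start standoff 60mm before mark, z 230
tgt=np.r_[h+146*t-80*n,231]
yaw=np.deg2rad
y=T[:,1];z=T[:,2]
for nm,v in(("y",y),("z",z)): print(nm,np.degrees(np.arctan2(v[1],v[0])))
print(tgt,T.T@(tgt-s["tool_pos"]))
E
```

```text
[[-0.     0.443 -0.897]
 [ 0.001 -0.897 -0.443]
 [-1.    -0.001 -0.   ]]
mark [631.53402278 109.23856261 134.        ] [633.24583735 107.36627323 130.95728082]
hinge [620.56283332 252.35663969] mark [632.44966558 106.84133734]
1305 [-2.91260097e-04  1.00672977e+00] 1.1314517094454708
y -63.71277260056379
z -153.71278003042457
[552.71525333 100.3280046  231.        ] [ 2.13865815e-01 -4.44831720e+02 -5.39931027e+02]
```

drive_tool(
  moves=[0, 0, 0, 5.4, 0, 0, 0, 0, 0, 5.4, 0, 0, 0, 0, 0, 5.4, 0, 0, 0, 0, 0, 5.4, 0, 0, 0, -3.4, -1.88, 0, 0, 0, 0, -3.4, -1.88, 0, 0, 0, 0, -3.4, -1.88, 0, 0, 0, 0, -3.4, -1.88, 0, 0, 0, 0, -3.4, -1.88, 0, 0, 0, 0, -3.4, -1.88, 0, 0, 0, 0, -3.4, -1.88, 0, 0, 0, 0, -3.4, -1.88, 0, 0, 0, 0, -3.4, -1.88, 0, 0, 0, 0, -3.4, -1.88, 0, 0, 0, 0, -3.4, -1.88, 0, 0, 0, 0, -3.4, -1.88, 0, 0, 0, 0, -3.4, -1.88, 0, 0, 0, 0, -3.4, -1.88, 0, 0, 0, 0, -3.4, -1.88, 0, 0, 0, 0, -3.4, -1.88, 0, 0, 0],
  hand=0,
)

```text
time: 1.92
tool_pos: [521.5, 30.9, 231.4]
tcp_rot: [166.9, 90.0, -8.4]
ft_force: [-0.2, 0.5, -0.4]
finger_gap: -0.3
```

drive_tool(
  moves=[0, -3.4, -1.88, 0, 0, 0, 0, -3.4, -1.88, 0, 0, 0, 0, 0, 0, 0, 0, 0, 0, 0, 0, 0, 0, 0, 0, 0, 0, 0, 0, 0],
)

```text
time: 2.33
tool_pos: [552.7, 99.5, 230.9]
tcp_rot: [27.1, 89.9, -148.2]
ft_force: [-0.5, -0.1, 0.3]
finger_gap: -0.0
```

```bash
cat >> h.py <<'E'
a=np.deg2rad(4.67);n=np.array([np.cos(a),np.sin(a)]);t=np.array([n[1],-n[0]]);hg=np.array([620.5,252.4])
def where(s):
    q=s["tool_pos"][:2]-hg; T=R.from_euler('xyz',s["tcp_rot"],degrees=True).as_matrix()
    print("t=%.1f"%s["time"],"along %.1f into %.1f z %.1f"%(q@t,q@n,s["tool_pos"][2]),"F n %.1f t %.1f z %.1f"%(s["ft_force"][:2]@n,s["ft_force"][:2]@t,s["ft_force"][2]),"yaw y %.1f"%np.degrees(np.arctan2(T[1,1],T[0,1])),"tilt",np.round(T[:,0],3),s["finger_gap"])
E
python3 - <<'E'
from bench import sensors,snapshot
from h import *
import cv2
where(sensors.sense())
d=snapshot("scene");cv2.imwrite("pics/s2.png",d["image"][:,:,::-1])
E
```

```text
t=2.3 along 146.8 into -80.0 z 230.9 F n -0.5 t 0.1 z 0.3 yaw y -85.3 tilt [-0.001 -0.001 -1.   ] -0.04037942298226984
```

View pics/s2.png

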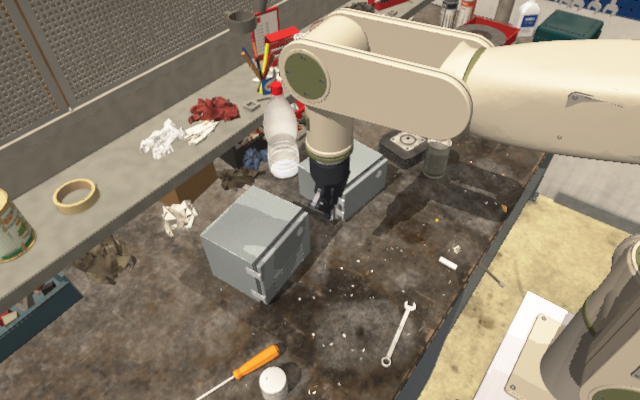

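The gripper (scene px 330,190) is closed and stands before the vented door on the mark line. Lowering it and coming close.

drive_tool(
  moves=[2.1, 0, 0, 0, 0, 0, 2.1, 0, 0, 0, 0, 0, 2.1, 0, 0, 0, 0, 0, 2.1, 0, 0, 0, 0, 0, 2.1, 0, 0, 0, 0, 0, 0, 0, -1.2, 0, 0, 0, 0, 0, -1.2, 0, 0, 0, 0, 0, -1.2, 0, 0, 0, 0, 0, -1.2, 0, 0, 0, 0, 0, -0.6, 0, 0, 0, 0, 0, 0, 0, 0, 0],
)

```text
time: 3.3
tool_pos: [607.6, 102.6, 126.7]
tcp_rot: [166.0, 90.0, -9.4]
ft_force: [0.7, -0.3, -0.9]
finger_gap: 0.6
```

drive_tool(
  moves=[0, 0, -0.3, 0, 0, 0, 0, 0, -0.3, 0, 0, 0, 0, 0, -0.2, 0, 0, 0, 0, 0, 0, 0, 0, 0],
)

```text
time: 3.63
tool_pos: [614.9, 104.6, 126.5]
tcp_rot: [173.8, 90.0, -1.5]
ft_force: [0.6, 0.5, 0.2]
finger_gap: 0.1
```

```bash
python3 - <<'E'
from bench import sensors,snapshot
from h import *
import cv2
where(sensors.sense())
d=snapshot("wrist");cv2.imwrite("pics/w3.png",d["image"][:,:,::-1])
E
```

```text
t=3.6 along 146.8 into -17.6 z 126.5 F n 0.6 t -0.5 z 0.2 yaw y -85.3 tilt [ 0. -0. -1.] 0.07918353421223076
```

View pics/w3.png

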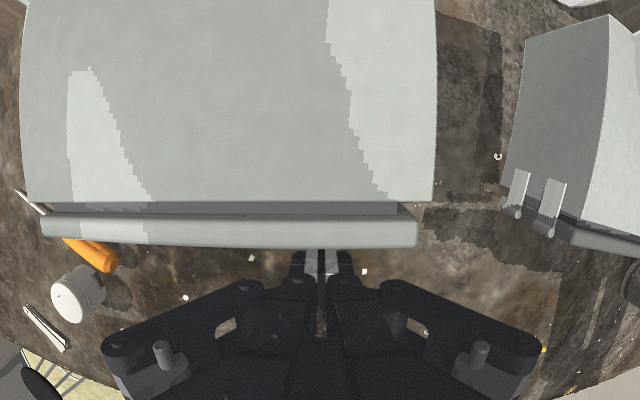

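The wrist view shows the finger tips (px 320,260) just in front of the door's edge (row ~247), near its free (right) end. Creeping in.

drive_tool(
  moves=[0, 0, -0.2, 0, 0, 0, 0, 0, -0.2, 0, 0, 0, 0, 0, -0.2, 0, 0, 0, 0, 0, 0, 0, 0, 0],
)

```text
time: 4.02
tool_pos: [621.1, 105.3, 126.4]
tcp_rot: [-179.5, 90.0, 5.2]
ft_force: [-0.6, 0.4, 0.1]
finger_gap: 0.1
```

drive_tool(
  moves=[0, 0, -0.2, 0, 0, 0, 0, 0, 0, 0, 0, 0],
)

```text
time: 4.18
tool_pos: [622.9, 105.5, 126.2]
tcp_rot: [-12.2, 90.0, 172.5]
ft_force: [1.4, 0.8, 0.2]
finger_gap: -0.1
```

```bash
python3 - <<'E'
from bench import sensors
from h import *
where(sensors.sense())
E
```

```text
t=4.2 along 146.7 into -9.6 z 126.2 F n 1.5 t -0.6 z 0.2 yaw y -85.3 tilt [-0.  0. -1.] -0.1453418754038893
```

drive_tool(
  moves=[0, 0, -0.1, 0, 0, 0, 0, 0, -0.1, 0, 0, 0, 0, 0, 0, 0, 0, 0],
)

```text
time: 4.43
tool_pos: [624.3, 105.5, 126.2]
tcp_rot: [-0.5, 89.9, -175.9]
ft_force: [-4.4, -0.4, 1.7]
finger_gap: 0.2
```

drive_tool(
  moves=[0, 0, -0.1, 0, 0, 0, 0, 0, 0, 0, 0, 0],
)

```text
time: 4.6
tool_pos: [625.3, 105.7, 126.2]
tcp_rot: [-2.3, 89.9, -177.6]
ft_force: [-5.0, -0.1, 2.6]
finger_gap: -0.1
```

drive_tool(
  moves=[0, 0, -0.1, 0, 0, 0, 0, 0, 0, 0, 0, 0],
)

```text
time: 4.77
tool_pos: [626.3, 105.7, 126.2]
tcp_rot: [-2.0, 89.9, -177.3]
ft_force: [-4.5, 0.6, 2.7]
finger_gap: 0.1
```

drive_tool(
  moves=[0, 0, -0.1, 0, 0, 0, 0, 0, 0, 0, 0, 0],
)

```text
time: 4.93
tool_pos: [627.3, 105.8, 126.2]
tcp_rot: [-4.2, 89.9, -179.5]
ft_force: [-4.8, -0.1, 1.2]
finger_gap: 0.1
```

drive_tool(
  moves=[0, 0, -0.1, 0, 0, 0, 0, 0, 0, 0, 0, 0],
)

```text
time: 5.1
tool_pos: [628.3, 105.9, 126.1]
tcp_rot: [-4.7, 89.9, 180.0]
ft_force: [-5.5, -0.7, 3.1]
finger_gap: -0.4
```

drive_tool(
  moves=[0, 0, -0.05, 0, 0, 0, 0, 0, 0, 0, 0, 0],
)

```text
time: 5.27
tool_pos: [628.8, 106.0, 126.2]
tcp_rot: [-5.6, 89.9, 179.1]
ft_force: [-4.0, 0.2, 2.7]
finger_gap: 0.1
```

drive_tool(
  moves=[0, 0, -0.05, 0, 0, 0, 0, 0, 0, 0, 0, 0],
)

```text
time: 5.43
tool_pos: [629.1, 106.0, 126.1]
tcp_rot: [-4.9, 89.9, 179.8]
ft_force: [-6.6, 0.9, 3.5]
finger_gap: -0.1
```

drive_tool(
  moves=[0, 0, 0.3, 0, 0, 0, 0, 0, 0.5, 0, 0, 0, 0, 0, 1, 0, 0, 0, 0, 0, 1.5, 0, 0, 0, 0, 0, 2, 0, 0, 0, 0, 0, 2, 0, 0, 0, 0, 0, 2, 0, 0, 0, 0, 0, 2, 0, 0, 0, 0, 0, 0, 0, 0, 0, 0, 0, 0, 0, 0, 0],
)

```text
time: 6.27
tool_pos: [516.9, 96.7, 126.6]
tcp_rot: [178.4, 89.9, 3.1]
ft_force: [0.3, -0.7, -0.8]
finger_gap: 0.1
```

```bash
python3 - <<'E'
from bench import sensors,snapshot
from h import *
import cv2
where(sensors.sense())
d=snapshot("wrist");cv2.imwrite("pics/w4.png",d["image"][:,:,::-1])
E
```

```text
t=6.3 along 146.7 into -115.9 z 126.6 F n 0.3 t 0.8 z -0.8 yaw y -85.3 tilt [ 0.001  0.    -1.   ] 0.11943823596924631
```

View pics/w4.png

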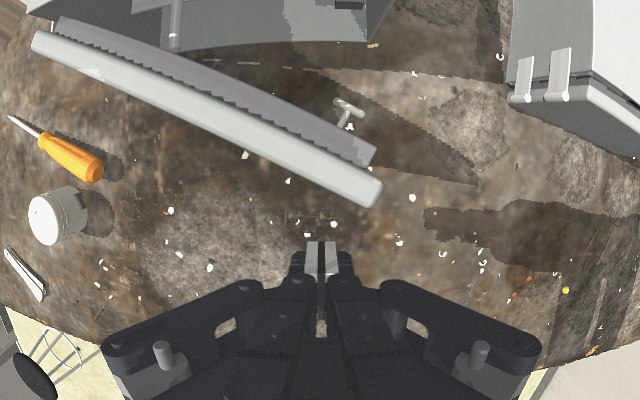

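The door has popped ajar: its top edge runs from (35,40) to (375,195) in the wrist view, and the finger is clear in front. I'll measure the angle, plus the small fitting at (345,110) behind the free edge.

```bash
cat >> h.py <<'E'
def wcloud(d,s):
    K=d["camera_matrix"];z=d["z_map"];v,u=np.mgrid[:400,:640]
    x=(u-K[0,2])/K[0,0];y=(v-K[1,2])/K[1,1];th=np.hypot(x,y)+1e-9;k=np.tan(th)/th
    k[th>1.5]=np.nan
    P=np.stack([x*k*z,y*k*z,z],-1);P[z<=0]=np.nan
    M=d["mount"];P=P@M[:3,:3].T+M[:3,3]
    return P@R.from_euler('xyz',s["tcp_rot"],degrees=True).as_matrix().T+s["tool_pos"]
E
python3 - <<'E'
from bench import sensors,snapshot
from h import *
import cv2
s=sensors.sense();d=snapshot("wrist");W=wcloud(d,s)
for u,v in((100,70),(200,120),(300,165),(360,190),(345,110),(355,108),(340,120),(350,150),(360,155),(300,120),(500,300)):
    p=W[v,u];q=p[:2]-hg;print((u,v),np.round(p),"al %.0f in %.0f"%(q@t,q@n))
q=W[...,:2]-hg;al=q@t;inn=q@n
m=(W[...,2]>157)&(W[...,2]<167)&(al>10)&(al<180)&(inn<0.)
m[230:]=0
print(m.sum()); rect=cv2.minAreaRect(np.stack([al[m],inn[m]],-1).astype(np.float32));print(rect,cv2.boxPoints(rect))
E
```

```text
(100, 70) [605. 195. 159.] al 56 in -20
(200, 120) [582. 144. 161.] al 105 in -47
(300, 165) [568. 107. 160.] al 140 in -64
(360, 190) [561.  85. 161.] al 162 in -73
(345, 110) [593.  88.  86.] al 162 in -41
(355, 108) [600.  73.  -2.] al 177 in -35
(340, 120) [587.  90.  85.] al 159 in -47
(350, 150) [574.  89. 152.] al 159 in -59
(360, 155) [573.  86. 153.] al 162 in -61
(300, 120) [584. 109. 152.] al 140 in -48
(500, 300) [ 415. -122.   -2.] al 356 in -236
10928
((90.56623077392578, -37.30299758911133), (12.287569999694824, 176.13934326171875), 63.245418548583984) [[  9.1592865  -3.1427383]
 [166.44168   -82.43536  ]
 [171.97318   -71.46326  ]
 [ 14.690781    7.8293686]]
```

Door angle is ≈0.466 rad, its free edge about 83 mm out. A striker stands 14 mm off the inner face at z≈86, so I'll keep the finger tips above 115. Going round the free edge, then in behind the door, turning the tool to match it.

drive_tool(
  moves=[-0.5, 2, 0, 0, 0, 0, 0, 2, 0, 0, 0, 0, 0, 2, 0, 0, 0, 0, 0, 2, 0, 0, 0, 0, 0, 0, -2, 0, 0, 0, 0, 0, -2, 0, 0, 0, 0, 0, -2, 0, 0, 0, 0, 0, -2, 0, 0, 0, 0, 0, 0, 5.4, 0, 0, 0, 0, 0, 5.4, 0, 0, 0, 0, 0, 5.4, 0, 0, 0, 0, 0, 5.4, 0, 0, 0, 0, 0, 5.4, 0, 0, 0, 0, 0, 0, 0, 0],
)

```text
time: 7.53
tool_pos: [604.4, 23.4, 131.2]
tcp_rot: [-161.9, 90.0, -4.5]
ft_force: [0.3, 1.1, -0.6]
finger_gap: -0.0
```

```bash
python3 - <<'E'
from bench import sensors,snapshot
from h import *
import cv2
s=sensors.sense();where(s);print(np.round(s["joint_pos"]))
d=snapshot("wrist");cv2.imwrite("pics/w5.png",d["image"][:,:,::-1])
E
```

```text
t=7.5 along 226.9 into -34.7 z 131.2 F n 0.4 t -1.0 z -0.6 yaw y -112.6 tilt [ 0.001 -0.    -1.   ] -0.04342700027948357
[ -3.  12.  91.  -0.  77. 110.]
```

View pics/w5.png

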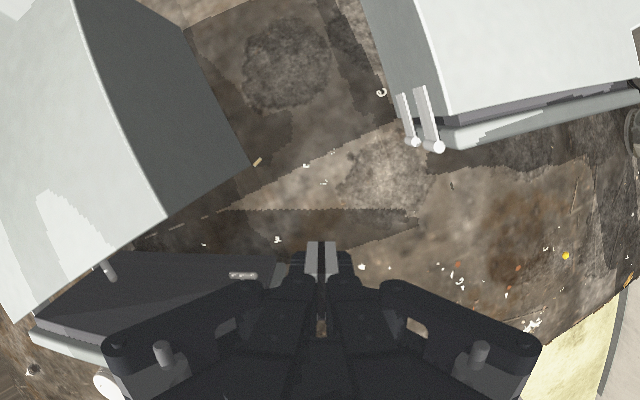

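Door is parallel to the tool now, and the finger (px 320,265) is clear of everything. Following the door further in this sense would run the last joint out of range (110° now, ~199° needed), so I'll flip the tool a half turn, with the same grasp geometry.

drive_tool(
  moves=[-2, 0, 0, -7, 0, 0, 0, 0, 0, -7, 0, 0, 0, 0, 0, -7, 0, 0, 0, 0, 0, -7, 0, 0, 0, 0, 0, -7, 0, 0, 0, 0, 0, -7, 0, 0, 0, 0, 0, -7, 0, 0, 0, 0, 0, -7, 0, 0, 0, 0, 0, -7, 0, 0, 0, 0, 0, -7, 0, 0, 0, 0, 0, -7, 0, 0, 0, 0, 0, -7, 0, 0, 0, 0, 0, -7, 0, 0, 0, 0, 0, -7, 0, 0, 0, 0, 0, -7, 0, 0, 0, 0, 0, -7, 0, 0, 0, 0, 0, -7, 0, 0, 0, 0, 0, -7, 0, 0, 0, 0, 0, -7, 0, 0, 0, 0, 0, -7, 0, 0],
)

```text
time: 9.25
tool_pos: [604.0, 23.4, 151.3]
tcp_rot: [57.8, 90.0, -3.9]
ft_force: [0.1, -0.0, 0.4]
finger_gap: -0.3
```

drive_tool(
  moves=[0, 0, 0, -6.7, 0, 0, 0, 0, 0, -6.7, 0, 0, 0, 0, 0, -6.7, 0, 0, 0, 0, 0, -6.7, 0, 0, 0, 0, 0, -6.7, 0, 0, 0, 0, 0, -6.7, 0, 0, 1, 0, 0, 0, 0, 0, 1, 0, 0, 0, 0, 0, 0, 0, 0, 0, 0, 0],
)

```text
time: 10.0
tool_pos: [601.8, 23.6, 127.8]
tcp_rot: [-160.5, 89.8, 177.3]
ft_force: [-0.2, -0.2, -0.7]
finger_gap: 0.0
```

```bash
python3 - <<'E'
from bench import sensors,snapshot
from h import *
import cv2
s=sensors.sense();where(s);print(np.round(s["joint_pos"]))
d=snapshot("wrist");cv2.imwrite("pics/w6.png",d["image"][:,:,::-1])
E
```

```text
t=10.0 along 226.6 into -37.3 z 127.8 F n -0.2 t 0.1 z -0.7 yaw y 67.7 tilt [-0.004  0.    -1.   ] 0.0002915913172505233
[ -3.  12.  91.   0.  77. -70.]
```

View pics/w6.png

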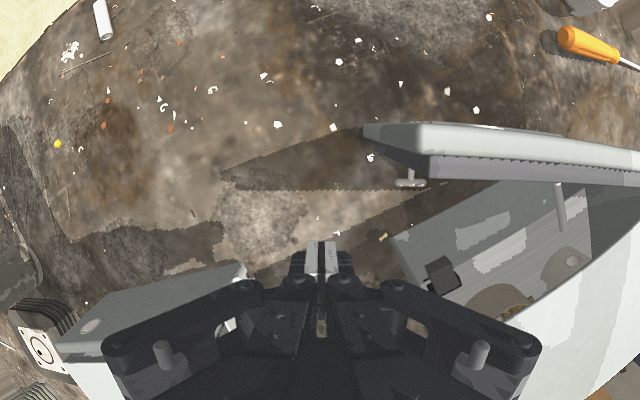

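The view over the flipped tool shows the door parallel to the image's rows (free end at (365,130), inner face at row ~178) and the finger tips at (320,260) behind it, clear. Moving alongside the inner face.

drive_tool(
  moves=[0, 1.5, -0.75, 0, 0, 0, 0, 1.5, -0.75, 0, 0, 0, 0, 1.5, -0.75, 0, 0, 0, 0, 1.5, -0.75, 0, 0, 0, 0, 0, 0, 0, 0, 0, 0, 0, 0, 0, 0, 0],
)

```text
time: 10.55
tool_pos: [598.1, 91.0, 131.2]
tcp_rot: [-115.5, 90.0, -137.5]
ft_force: [0.1, 0.4, 0.1]
finger_gap: 0.2
```

```bash
python3 - <<'E'
from bench import sensors,snapshot
from h import *
import cv2
s=sensors.sense();where(s)
d=snapshot("wrist");cv2.imwrite("pics/w7.png",d["image"][:,:,::-1])
E
```

```text
t=10.6 along 159.0 into -35.5 z 131.2 F n 0.1 t -0.4 z 0.1 yaw y 67.9 tilt [-0. -0. -1.] 0.2478460504281142
```

View pics/w7.png

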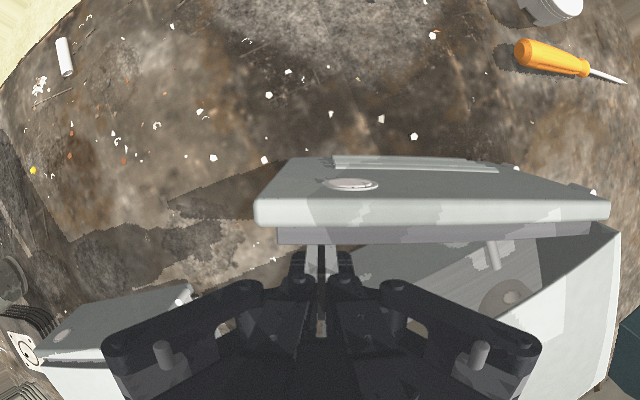

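The finger tips (320,250) sit just behind the door's inner face, near its free edge. Swinging along the arc, turning with the door.

drive_tool(
  moves=[0, 0, -0.3, 0, 0, 0, 0, -0.09, -0.42, 1.5, 0, 0, 0, -0.09, -0.42, 1.5, 0, 0, 0, -0.17, -0.84, 3, 0, 0, 0, -0.17, -0.84, 3, 0, 0, 0, -0.17, -0.84, 3, 0, 0, 0, -0.17, -0.84, 3, 0, 0, 0, -0.17, -0.84, 3, 0, 0, 0, -0.17, -0.84, 3, 0, 0, 0, -0.17, -0.84, 3, 0, 0, 0, -0.17, -0.84, 3, 0, 0, 0, 0, 0, 0, 0, 0],
)

```text
time: 11.6
tool_pos: [523.9, 120.8, 131.2]
tcp_rot: [-136.9, 90.0, 173.8]
ft_force: [0.1, -0.5, -0.7]
finger_gap: 0.1
```

```bash
cat >> h.py <<'E'
def doorframe(s):
    q=s["tool_pos"][:2]-hg;T=R.from_euler('xyz',s["tcp_rot"],degrees=True).as_matrix()
    th=-np.arctan2(T[1,1],T[0,1])+np.deg2rad(4.67+90); # tool y=-e
    e=-T[:2,1];m=T[:2,2];print("tool theta %.1f deg  s %.1f depth %.1f"%(np.degrees(th),q@e,q@m))
E
python3 - <<'E'
from bench import sensors,snapshot
from h import *
import cv2
s=sensors.sense();where(s);doorframe(s)
d=snapshot("wrist");cv2.imwrite("pics/w8.png",d["image"][:,:,::-1])
E
```

```text
t=11.6 along 123.3 into -107.0 z 131.2 F n 0.0 t 0.5 z -0.7 yaw y 40.7 tilt [-0.001  0.    -1.   ] 0.07823757552831016
tool theta 54.0 deg  s 159.0 depth 36.8
```

View pics/w8.png

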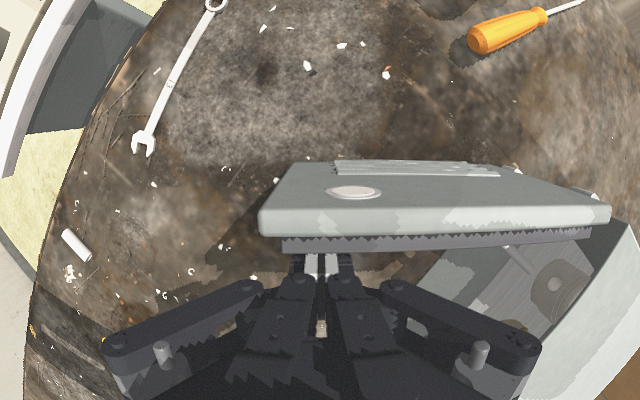

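The door is following: its inner edge (row ~240) is right in front of the finger tips at about 53°. Continuing to 90°.

drive_tool(
  moves=[0, -0.17, -0.84, 3, 0, 0, 0, -0.17, -0.84, 3, 0, 0, 0, -0.17, -0.84, 3, 0, 0, 0, -0.17, -0.84, 3, 0, 0, 0, -0.17, -0.84, 3, 0, 0, 0, -0.17, -0.84, 3, 0, 0, 0, -0.17, -0.84, 3, 0, 0, 0, -0.17, -0.84, 3, 0, 0, 0, -0.17, -0.84, 3, 0, 0, 0, -0.17, -0.84, 3, 0, 0, 0, -0.12, -0.56, 2, 0, 0, 0, -0.12, -0.56, 2, 0, 0, 0, -0.06, -0.28, 1, 0, 0, 0, -0.06, -0.28, 1, 0, 0, 0, 0, 0, 0, 0, 0],
)

```text
time: 12.9
tool_pos: [465.9, 203.1, 131.4]
tcp_rot: [110.5, 90.0, 25.4]
ft_force: [0.4, -0.2, -0.4]
finger_gap: -0.5
```

```bash
cat >> h.py <<'E'
def doorangle(W,vmax):
    import cv2
    q=W[...,:2]-hg;al=q@t;inn=q@n
    rr=np.hypot(al,inn)
    m=(W[...,2]>156)&(W[...,2]<168)&(rr>15)&(rr<192)&(inn<-5);m[vmax:]=0
    P=np.stack([al[m],inn[m]],-1).astype(np.float32)
    rect=cv2.minAreaRect(P);vx,vy,_,_=cv2.fitLine(P,cv2.DIST_HUBER,0,.01,.01).ravel()
    print(m.sum(),np.round(rect[0]),np.round(rect[1],1),"door angle %.1f"%np.degrees(np.arctan2(abs(vy),vx*np.sign(-vy))),np.round(cv2.boxPoints(rect),0).tolist())
E
python3 - <<'E'
from bench import sensors,snapshot
from h import *
import cv2
s=sensors.sense();where(s);doorframe(s)
d=snapshot("wrist");cv2.imwrite("pics/w9.png",d["image"][:,:,::-1]);doorangle(wcloud(d,s),245)
d=snapshot("top");cv2.imwrite("pics/t9.png",d["image"][:,:,::-1])
E
```

```text
t=12.9 along 36.6 into -158.1 z 131.4 F n 0.4 t 0.3 z -0.4 yaw y 4.9 tilt [ 0.  0. -1.] -0.49664294159209743
tool theta 89.8 deg  s 158.3 depth 36.0
9278 [  9. -97.] [ 12.7 175.5] door angle 88.7 [[0.0, -9.0], [4.0, -185.0], [17.0, -185.0], [13.0, -9.0]]
```

View pics/w9.png

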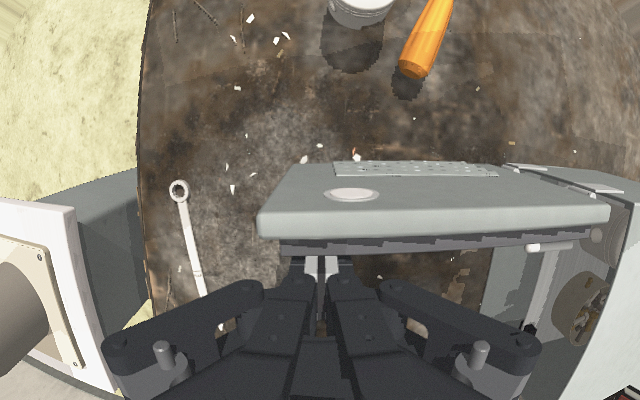

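The door stands at about 89°, its edge (row ~235) just in front of the tips. Backing off and rising clear.

drive_tool(
  moves=[0, 0, 0.5, 0, 0, 0, 0, 0, 1, 0, 0, 0, 0, 0, 1.5, 0, 0, 0, 0, 0, 1.5, 0, 0, 0, 0, 0, 1.5, 0, 0, 0, -2, 0, 1, 0, 0, 0, -3, 0, 1, 0, 0, 0, -3, 0, 1, 0, 0, 0, -3, 0, 1, 0, 0, 0, -1, 0, 1, 0, 0, 0, 0, 0, 2, 0, 0, 0, 0, 0, 2, 0, 0, 0, 0, 0, 2, 0, 0, 0, 0, 0, 2, 0, 0, 0, 0, 0, 2, 0, 0, 0, 0, 0, 0, 0, 0, 0, 0, 0, 0, 0, 0, 0],
)

```text
time: 14.42
tool_pos: [483.2, -7.5, 250.8]
tcp_rot: [-100.0, 90.0, 174.7]
ft_force: [-0.5, 0.4, -0.2]
finger_gap: -0.2
```

```bash
python3 - <<'E'
from bench import sensors,snapshot
from h import *
import cv2
s=sensors.sense();where(s)
d=snapshot("wrist");cv2.imwrite("pics/w10.png",d["image"][:,:,::-1]);doorangle(wcloud(d,s),245)
d=snapshot("top");cv2.imwrite("pics/t10.png",d["image"][:,:,::-1]);doorangle(cloud(d),400)
d=snapshot("scene");cv2.imwrite("pics/s10.png",d["image"][:,:,::-1]);doorangle(cloud(d),400)
E
```

```text
t=14.4 along 247.9 into -158.0 z 250.8 F n -0.4 t -0.4 z -0.2 yaw y 4.8 tilt [-0.001  0.    -1.   ] -0.24485402571806925Traceback (most recent call last):
  File "<stdin>", line 5, in <module>
  File "h.py", line 29, in doorangle
    rect=cv2.minAreaRect(P);vx,vy,_,_=cv2.fitLine(P,cv2.DIST_HUBER,0,.01,.01).ravel()
                                      ~~~~~~~~~~~^^^^^^^^^^^^^^^^^^^^^^^^^^^^
cv2.error: OpenCV(4.12.0) /io/opencv/modules/imgproc/src/linefit.cpp:50: error: (-215:Assertion failed) count > 0 in function 'fitLine2D_wods'
```

```bash
python3 - <<'E'
from bench import sensors,snapshot
from h import *
import cv2
D={n:snapshot(n) for n in("top","scene")}
for k,d in D.items():
    cv2.imwrite(f"pics/{k}10.png",d["image"][:,:,::-1])
    try: doorangle(cloud(d),400)
    except Exception as e: print(k,"no fit")
E
```

```text
525 [ 14. -96.] [ 22.2 175.8] door angle 88.7 [[1.0, -9.0], [4.0, -184.0], [27.0, -184.0], [23.0, -8.0]]
480 [ 10. -98.] [ 19.7 173.5] door angle 88.3 [[-1.0, -12.0], [1.0, -185.0], [21.0, -185.0], [18.0, -11.0]]
```

View pics/top10.png

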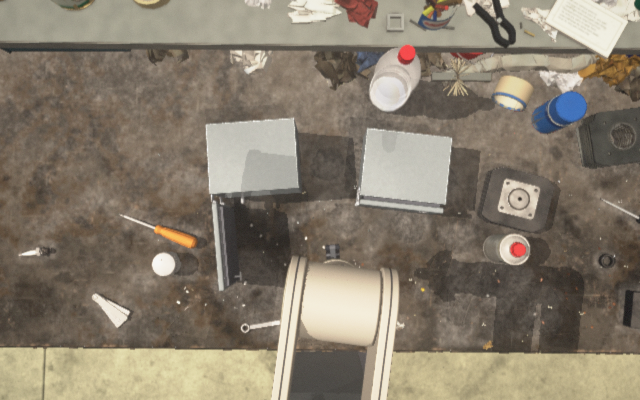

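View pics/scene10.png

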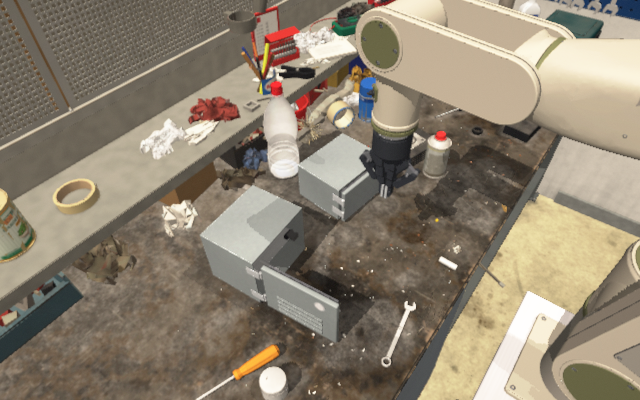

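The top view shows the vented door square to its cabinet (px 215–240, 197–290). The plain cabinet's door is still shut (strip at row ~205), and the gripper is clear of both. The scene view agrees. Handing in.

```bash
python3 -c "
from bench import r
print(r.hand_in())"
```

```text
the job is handed in; nothing more can be done
None
```

The vented cabinet's door is open and square to the cabinet, and I've handed the job in. I pressed the door in about 5 mm at the push mark, and the catch let go with the force readings staying under about 8 N. It popped to about 0.47 rad. I then went behind the free edge, swung the door open, backed off and rose clear.

- **Door angle:** the last top and scene views give 88.7° and 88.3° (about 1.55 rad). It hadn't moved after I let go.
- **Plain cabinet:** its door looks shut in both views. I judged this by eye and didn't measure it.
- **Robot:** the gripper was clear of everything with forces near zero. About 14.5 s of the 48 s had gone by then.
- **Failed checks:** the wrist camera's door measurement found no points in the last position, so the final angle comes from the other two cameras only. I also had to turn the tool half round before the swing, because the last joint would otherwise have run out of range.

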